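# Fill the gaps in the bakery display trays

### The arm

A 7-joint arm with a two-finger parallel gripper is mounted at the origin on the work surface. World frame = base frame: x ahead of the robot, y to its left, z up, the work surface at z = 0. Lengths are in m, angles in rad, forces in N, time in s.
With the tool pointing down it reaches from about 0.425 to 0.925 m from the base axis. Payload 6.8 kg.
Tool frame: the origin (TCP) lies midway between the tips of the shut fingers; the grasp point (between the pads) lies 19 mm behind it; z points along the fingers, y is the line along which they close (so a half turn about z gives the same grasp; the last joint's range is limited). The gripper opens to 85 mm and grips with 20 to 120 N. Pads are 22 mm wide; open, the fingers measure 114 mm over their backs; the gripper's body (76 mm by 85 mm) begins 54 mm behind the grasp point. The pads swing forward as they close: fully open they stand 13 mm farther back than shut.
Start: joints at [1.155, 0.477, 0.022, 1.555, -0.011, 1.109, -0.083], TCP at [0.205, -0.643, 0.207] pointing down, gripper open.
Joint ranges: [-2.96, 2.96], [-0.34, 2.1], [-1.41, 1.46], [0.24, 2.44], [-1.37, 4.51], [0.17, 1.92], [-2.96, 2.96]. Speed limits (rad/s): [2.39, 2.39, 3.14, 3.14, 3.14, 3.14, 3.14].

### API

Orientations are given as a rotation vector (axis times angle).
In Python, from bench import status, vision, r gives the robot as it stands. The module is installed in compiled form; this text tells all that it offers.
- The arm moves only by the shell command python3 -m handwheel 'ROWS' [OPENING] [FORCE]. ROWS is JSON, a list of rows, each an object with "dp": the shift along the tool's x, y, z in m, a list of three; "delta_rot": the turn, a rotation vector about the tool's x, y, z in rad, a list of three. In form: [{"dp": [x, y, z], "delta_rot": [rx, ry, rz]}, ...]. A call has 1 to 12 rows; each row is the pose to reach, as a shift and turn from the pose commanded when the call began, along the tool's axes at that moment; what a row does not reach only later rows make up. A row lasts 1/8 s, in which the tool goes at most 62.5 mm and 10.7 degrees, less where a joint would pass 70% of its speed; a pose out of reach is approached as far as the arm can. A call with a gripper value outside its range is refused whole. OPENING is the opening, from 0 (shut) to 1 (fully open), set as the call begins (- or left out, the last holds). The fingers move at their own pace and stop on an object; FORCE is the grip in N (left out, the last holds). Time passes only in rows, so rows that repeat a pose let the fingers close. It gives the time, the measured TCP pose, the force, the opening and the grip force at its end, in the units of the state.
- status.get_obs(): the state, without advancing time (a new reading comes with each control period).
- vision.grab_frame(name): name is "side" or "top" or "wrist"; returns a dict with "img" (400x640x3 uint8, blue, green, red), "fovy" (degrees; the focal length in pixels is half the picture's height over the tangent of half this angle, whatever the lens; pixels are square), "cx", "cy" (the principal point, pixels), "world_from_camera" (4x4, takes a point from camera to world coordinates). Camera axes: x right, y up, looking along -z (the intrinsics and any distortion apply to the point x, -y, -z); pixel columns grow to the right and rows downward; lengths in m; the calibration is good to about 2 mm. A picture is of the moment at which its call begins. There is no depth.
- r.hand_in(): hands the job in; it is judged then, once.
The state is a dict: "clock": time; "joints": joint angles; "qvel": joint speeds; "tau": joint torques, N m; "tcp_pos": TCP position; "orientation": TCP orientation; "contact_force": force on the tool from outside, world axes, zero at the start; "moment": the same for the moment, N m; "grip_width": finger opening in m; "gripper_force": force on a finger pad.
Only numpy, scipy, OpenCV 4.12 (cv2) and the standard library are available. Lean on these libraries where they do the work, as an engineer would, in place of code of your own. Each camera call takes 0.05 s, during which the arm holds its last target. There are 200 camera calls.

### The job

Each of the four steel display trays on the bakery counter is one bread short: the place at its front end, nearest the robot, is empty. Put each of the four loose breads (large round bun, small round bun, long roll, square puff) into the empty place of the tray that holds its own kind: flat on the tray, right way up, in the middle of the empty place, in line with the row, the long roll lengthwise and the puff square to the tray. Set the breads down gently rather than dropping them, and leave the ring roll and the flour dredger where they stand.

Things in the scene. Friction and masses are not known exactly. Their poses are not given: they have to be found in the camera images.
- bun: Large round bun: domed, 60 mm diameter, 40 mm high, the sides near upright from 5 to 25 mm above the base. About 80 g. Golden-brown hard crust, rigid. Origin: centre of its flat underside, z up. Loose on the counter.
- button: Small round bun: domed, 46 mm diameter, 34 mm high, the sides near upright from 5 to 21 mm above the base. About 40 g. Golden-brown hard crust, rigid. Origin: centre of its flat underside, z up. Loose on the counter.
- roll: Long roll: 92 mm long (its x), 42 mm wide (its y), 36 mm high, rounded edges, three pale slashes on top. About 85 g. Golden-brown hard crust, rigid. Origin: centre of its flat underside, z up. Loose on the counter.
- puff: Square puff pastry: 56 x 56 mm, 34 mm high, upright sides with layered edges, a pale cross on the darker top; x and y are square to its sides. About 70 g. Golden-brown hard crust, rigid. Origin: centre of its flat underside, z up. Loose on the counter.
- tray_bun: Fixed bright steel tray, 230 (x) x 116 mm (y); floor top 2 mm above its underside, walls 3 mm thick, 16 mm high. Origin: centre of its underside; x points along it, away from the robot. One row on y = 0 holds two large round buns (60 mm), centred at x = 0 and +70 mm, fixed; the front place, nearest the robot, is empty: centre x = -70 mm, y = 0.
- tray_button: Fixed bright steel tray, 230 (x) x 116 mm (y); floor top 2 mm above its underside, walls 3 mm thick, 16 mm high. Origin: centre of its underside; x points along it, away from the robot. One row on y = 0 holds three small round buns (46 mm), centred at x = -24, +30 and +84 mm, fixed; the front place, nearest the robot, is empty: centre x = -78 mm, y = 0.
- tray_roll: Fixed bright steel tray, 230 (x) x 116 mm (y); floor top 2 mm above its underside, walls 3 mm thick, 16 mm high. Origin: centre of its underside; x points along it, away from the robot. One row on y = 0 holds one long roll lying lengthwise, centred at x = +56 mm, fixed; the front place, nearest the robot, is empty: centre x = -54 mm, y = 0; the roll goes there lengthwise too.
- tray_puff: Fixed bright steel tray, 230 (x) x 116 mm (y); floor top 2 mm above its underside, walls 3 mm thick, 16 mm high. Origin: centre of its underside; x points along it, away from the robot. One row on y = 0 holds two square puffs, centred at x = 0 and +70 mm, fixed; the front place, nearest the robot, is empty: centre x = -70 mm, y = 0; the puff lies there with its sides parallel to the tray's.
- ring_roll: Ring-shaped roll, 60 mm across, 24 mm high, hole 20 mm, loose; no tray is meant for it. Origin: centre of its underside. A bystander, to be left alone.
- dredger: Steel flour shaker, upright, 47 mm diameter, 70 mm high, loose; origin: centre of its underside. Leave it. It, the ring roll and a fixed counter bell (56 mm across, 45 high) stand between the loose breads, nearer the robot than the trays. All else is fixed: flat tools (30 mm high) at x under 0.38 m, equipment to 0.17 m high at x over 0.84 m and |y| over 0.45 m.
Things that resemble listed ones, but are neither listed nor needed, are in the scene too. What is shaped like the bun but purple is not meant.

How it is judged:
At the end, for the whole second after the job is handed in: Each bread lies flat (0.2 rad) on the floor of its own kind's tray, within 15 mm of the middle of the empty place along and across the tray, released and still; roll lengthwise and puff square to the tray within 0.25 rad; ring roll and dredger within 25 mm of their starts (x of bun in the frame of tray_bun between -0.085 and -0.055 m and y of bun in the frame of tray_bun between -0.015 and 0.015 m and z of bun in the frame of tray_bun below 0.008 m and angle between each of bun, button, roll, puff's own z axis and vertical below 0.2 rad and linear speed of each of bun, button, roll, puff below 0.02 m/s and contact force between the fingers and bun below 0.05 N and x of button in the frame of tray_button between -0.093 and -0.063 m and y of button in the frame of tray_button between -0.015 and 0.015 m and z of button in the frame of tray_button below 0.008 m and contact force between the fingers and button below 0.05 N and x of roll in the frame of tray_roll between -0.069 and -0.039 m and y of roll in the frame of tray_roll between -0.015 and 0.015 m and z of roll in the frame of tray_roll below 0.008 m and contact force between the fingers and roll below 0.05 N and x of puff in the frame of tray_puff between -0.085 and -0.055 m and y of puff in the frame of tray_puff between -0.015 and 0.015 m and z of puff in the frame of tray_puff below 0.008 m and contact force between the fingers and puff below 0.05 N and angle between the x axis of roll and the x axis of tray_roll, either way round below 0.25 rad and (angle between the x axis of puff and the x axis of tray_puff, either way round below 0.25 rad or angle between the x axis of puff and the y axis of tray_puff, either way round below 0.25 rad) and distance of each of ring_roll, dredger from where it was at the start of the episode below 0.025 m); the robot touches nothing.
It fails at once if a loose bread is dropped from more than about 45 mm ((height (world z) of bun above 0.04 m and contact force between bun and anything else below 0.03 N and linear speed of bun above 0.35 m/s) or (height (world z) of button above 0.04 m and contact force between button and anything else below 0.03 N and linear speed of button above 0.35 m/s) or (height (world z) of roll above 0.04 m and contact force between roll and anything else below 0.03 N and linear speed of roll above 0.35 m/s) or (height (world z) of puff above 0.04 m and contact force between puff and anything else below 0.03 N and linear speed of puff above 0.35 m/s)).
It fails at once if the ring roll is pushed more than 25 mm from its place or knocked over (distance of ring_roll from where it was at the start of the episode above 0.025 m or angle between ring_roll's own z axis and vertical above 0.5 rad).
It fails at once if the flour dredger is pushed more than 25 mm from its place or knocked over (distance of dredger from where it was at the start of the episode above 0.025 m or angle between dredger's own z axis and vertical above 0.5 rad).
It also fails if it takes over 112 s, if anything falls off the work surface, if the arm or the gripper's body presses on something with over 40 N, if the wrist force passes 120 N, or if a joint passes its speed limit or range.

## Working session

There is one attempt and no reset: what is moved stays moved. The work goes in short steps, Python scripts to look and compute and a shell command to move; the robot and the scene stay as the last step left them, time stands still between calls to the robot, and variables do not carry over. Pictures are saved under pics/ and viewed, at most 17 in all, crops included, and the job is handed in when it is done.

```bash
mkdir -p pics; python3 - <<'E'
from bench import status, vision, r
import cv2,numpy as np
o=status.get_obs(); print({k:np.round(v,3).tolist() for k,v in o.items()})
for n in ["top","side"]:
    f=vision.grab_frame(n); cv2.imwrite(f"pics/{n}0.png",f["img"])
    print(n,f["fovy"],f["cx"],f["cy"],np.round(f["world_from_camera"],4).tolist(),[k for k in f])
E
```

```text
{'clock': 0.0, 'joints': [1.155, 0.478, 0.022, 1.556, -0.012, 1.109, -0.083], 'qvel': [-0.001, -0.001, 0.001, 0.001, -0.001, -0.001, 0.001], 'tau': [0.0, -59.645, 1.608, -28.119, 0.012, 0.009, 0.0], 'tcp_pos': [0.204, -0.643, 0.206], 'orientation': [-3.103, -0.481, 0.001], 'contact_force': [-0.387, 0.428, 1.145], 'moment': [-0.008, -0.073, 0.018], 'gripper_force': 0.0, 'grip_width': 0.085}
top 57.09854087088681 318.1549476461921 200.27007205600913 [[0.0123, 0.9979, -0.0636, 0.5158], [-0.9999, 0.0125, 0.0034, -0.0603], [0.0042, 0.0635, 0.998, 0.8832], [0.0, 0.0, 0.0, 1.0]] ['img', 'fovy', 'cx', 'cy', 'world_from_camera']
side 42.05391282195134 325.2445607589019 196.9203253739481 [[-0.862, 0.3392, -0.3767, 0.1073], [-0.5068, -0.5982, 0.6208, 0.7066], [-0.0148, 0.726, 0.6875, 0.8782], [0.0, 0.0, 0.0, 1.0]] ['img', 'fovy', 'cx', 'cy', 'world_from_camera']
```

View pics/top0.png

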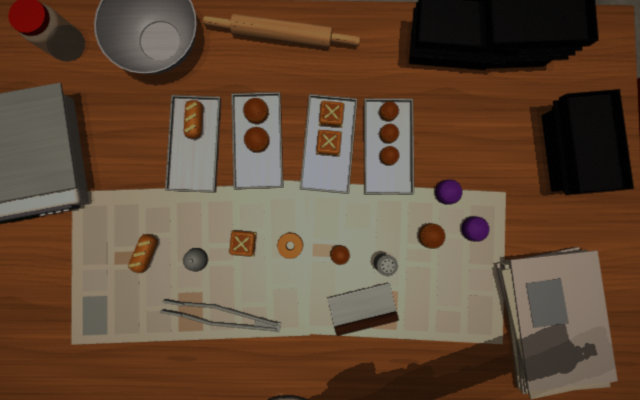

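View pics/side0.png

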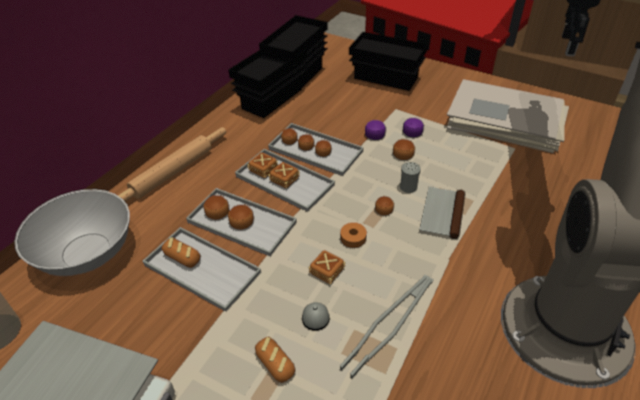

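Top view: loose breads are the roll (143,253), puff (242,243), button (340,254) and bun (431,235). The ring is at (290,245), the dredger at (386,264) and the bell at (195,259). Trays left to right are roll, bun, puff and button. I'll enlarge this and segment it.

```bash
cat > h.py <<'E'
import numpy as np, cv2
from bench import status, vision
from scipy.spatial.transform import Rotation as R
def px2w(f,uv,z):
    T=np.array(f["world_from_camera"]); fl=200/np.tan(np.radians(f["fovy"]/2))
    uv=np.atleast_2d(uv).astype(float)
    d=np.c_[(uv[:,0]-f["cx"])/fl,-(uv[:,1]-f["cy"])/fl,-np.ones(len(uv))]@T[:3,:3].T
    return T[:3,3]+d*((np.broadcast_to(z,len(uv))-T[2,3])/d[:,2])[:,None]
def w2px(f,p):
    T=np.array(f["world_from_camera"]); fl=200/np.tan(np.radians(f["fovy"]/2))
    c=(np.atleast_2d(p)-T[:3,3])@T[:3,:3]
    return np.c_[f["cx"]+fl*c[:,0]/-c[:,2], f["cy"]+fl*c[:,1]/c[:,2]]
E
python3 - <<'E'
from h import *
f=vision.grab_frame("top"); im=f["img"]
hsv=cv2.cvtColor(im,cv2.COLOR_BGR2HSV)
def seg(box):
    x0,y0,x1,y1=box; m=np.zeros(im.shape[:2],np.uint8)
    h=hsv[y0:y1,x0:x1]; m[y0:y1,x0:x1]=((h[...,1]>135)&(h[...,0]<25)).astype(np.uint8)*255
    cs,_=cv2.findContours(m,0,1); return [c for c in cs if cv2.contourArea(c)>80],m
allm=0
for n,b in dict(loose=(115,205,500,290),tr=(170,98,216,190),tb=(235,96,280,188),tp=(305,98,354,190),tbt=(366,100,411,190)).items():
    cs,m=seg(b); allm=allm|m
    for c in cs:
        rc=cv2.minAreaRect(c); M=cv2.moments(c); cen=(M['m10']/M['m00'],M['m01']/M['m00'])
        print(n,np.round(cen,1),"rect",np.round(rc[0],1),np.round(rc[1],1),round(rc[2],1),"w@z.015",np.round(px2w(f,rc[0],.015)[0,:2],4))
a=cv2.resize(im[88:198,155:425],(800,326),interpolation=2); 
b=cv2.resize(im[180:280,120:500],(800,211),interpolation=2); cv2.imwrite("pics/c1.png",np.vstack([a,b]))
E
```

```text
loose [339.5 254.4] rect [339.  254.5] [17. 18.] 90.0 w@z.015 [ 0.4443 -0.1138]
loose [142.6 253.2] rect [142.5 253. ] [18.8 39.8] 23.2 w@z.015 [0.4423 0.3463]
loose [289.7 245.1] rect [289.8 245.3] [24.  24.7] 45.0 w@z.015 [0.4645 0.0021]
loose [242.1 243. ] rect [242.1 242.9] [24.4 23.9] 5.2 w@z.015 [0.4685 0.1139]
loose [431.4 235.4] rect [431.5 235.5] [23. 25.] 90.0 w@z.015 [ 0.4913 -0.3313]
tr [192.8 119. ] rect [192.8 119.3] [17.4 37.1] 3.4 w@z.015 [0.7617 0.2396]
tb [256.2 139.1] rect [256. 139.] [24.  22.6] 45.0 w@z.015 [0.716 0.087]
tb [255.5 110.3] rect [255.5 110.5] [24.  22.6] 45.0 w@z.015 [0.7853 0.0898]
tp [328.4 142.2] rect [328.4 142.2] [22.6 23.7] 5.2 w@z.015 [ 0.7105 -0.0862]
tp [331.1 113.3] rect [331.1 113.4] [22.7 24.2] 5.7 w@z.015 [ 0.7808 -0.0918]
tbt [388.8 155.3] rect [388.8 155.3] [17.  17.7] 45.0 w@z.015 [ 0.6809 -0.2305]
tbt [388.6 132.9] rect [388.5 133. ] [18. 17.] 90.0 w@z.015 [ 0.7347 -0.2299]
tbt [388.6 110.5] rect [388.8 110.8] [16.3 18.4] 45.0 w@z.015 [ 0.789  -0.2305]
```

View pics/c1.png

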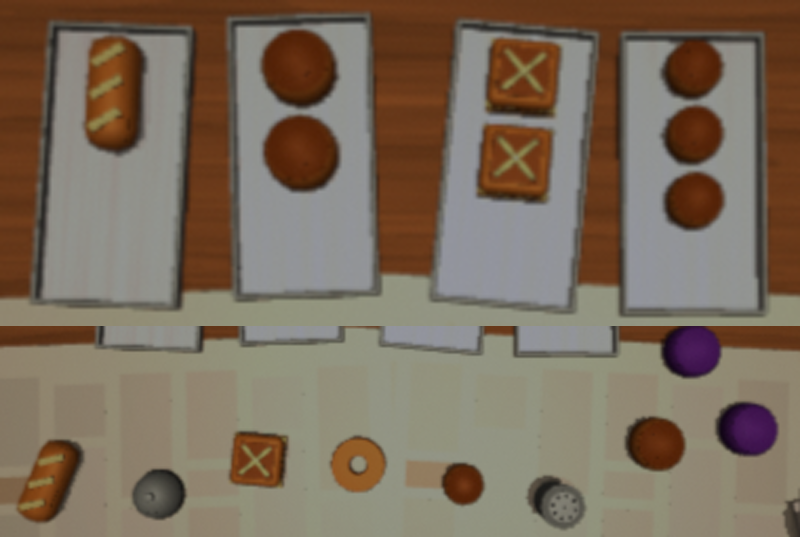

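The crop gives the tray rim corners and shows that all the neighbours leave room for the jaws. Next I'll compute tray frames, targets and the first move.

```bash
cat >> h.py <<'E'
def pose():
    o=status.get_obs(); return np.array(o["tcp_pos"]),R.from_rotvec(o["orientation"]),o
def plan(x,y,z,yawdeg):
    p,Rt,o=pose(); T=R.from_euler('z',yawdeg,degrees=True)*R.from_rotvec([np.pi,0,0])
    print("dp",np.round(Rt.inv().apply(np.array([x,y,z])-p),3),"drot",np.round((Rt.inv()*T).as_rotvec(),3),"t",round(o["clock"],2))
E
python3 - <<'E'
from h import *
f=vision.grab_frame("top")
C=dict(roll=[(50,22),(192,28),(178,307),(32,302)],bun=[(228,17),(370,14),(379,295),(235,299)],puff=[(458,22),(597,33),(573,310),(432,298)],button=[(621,33),(763,33),(766,313),(621,313)])
row=dict(roll=[(192.8,119.2)],bun=[(256.1,139),(255.5,110.4)],puff=[(328.4,142.2),(331.1,113.3)],button=[(388.8,155.3),(388.6,133),(388.7,110.6)])
rx=dict(roll=[.056],bun=[0,.07],puff=[0,.07],button=[-.024,.03,.084]); ex=dict(roll=-.054,bun=-.07,puff=-.07,button=-.078)
h=dict(roll=.02,bun=.017,puff=.034,button=.016)
for n,c in C.items():
    c=np.array(c,float); c=np.c_[155+(c[:,0]+.5)/2.963-.5,88+(c[:,1]+.5)/2.963-.5]
    w=px2w(f,c,.016)[:,:2]; cen=w.mean(0); ax=(w[0]+w[1]-w[2]-w[3])/2; lat=(w[0]+w[3]-w[1]-w[2])/2
    yaw=np.arctan2(ax[1],ax[0]); yl=np.arctan2(-lat[0],lat[1])
    ym=yaw; u=np.array([np.cos(ym),np.sin(ym)])
    b=px2w(f,row[n],h[n])[:,:2]
    yb=np.degrees(np.arctan2(*(b[-1]-b[0])[::-1])) if len(b)>1 else None
    if n=='roll': yb=None
    print(n,"L",np.linalg.norm(ax).round(3),np.linalg.norm(lat).round(3),"yaw",np.degrees([yaw,yl]).round(1),yb,"cen",cen.round(4),"place by tray",(cen+ex[n]*u).round(4),"by row",np.mean([bb+(ex[n]-x)*u for bb,x in zip(b,rx[n])],0).round(4))
for n,uv,z in [("bun",(431.4,235.4),.017),("button",(339.5,254.4),.016),("roll",(142.6,253.1),.02),("puff",(242.1,243),.034)]:
    print(n,px2w(f,uv,z)[0,:2].round(4))
t=np.radians(23.2); a=px2w(f,[(142.6,253.1),(142.6+20*np.sin(t),253.1-20*np.cos(t))],.02); d=a[1]-a[0]; print("roll yaw",np.degrees(np.arctan2(d[1],d[0])))
t=np.radians(5.2); a=px2w(f,[(242,243),(242-20*np.sin(-t),243-20*np.cos(t))],.034); d=a[1]-a[0]; print("puff yaw",np.degrees(np.arctan2(d[1],d[0])))
plan(*px2w(f,(431.4,235.4),.017)[0,:2],.12,-25)
E
```

```text
roll L 0.228 0.116 yaw [-1.3 -1.5] None cen [0.7044 0.2371] place by tray [0.6504 0.2384] by row [0.6506 0.2403]
bun L 0.23 0.115 yaw [2.9 2.2] 2.5028992161625534 cen [0.7133 0.0846] place by tray [0.6434 0.081 ] by row [0.6453 0.0826]
puff L 0.226 0.113 yaw [-4.5 -4. ] -4.671002872374751 cen [ 0.7078 -0.0864] place by tray [ 0.638  -0.0809] by row [ 0.636  -0.0801]
button L 0.228 0.116 yaw [0.3 0.8] 0.12992232385096436 cen [ 0.7038 -0.2297] place by tray [ 0.6258 -0.2301] by row [ 0.6267 -0.2308]
bun [ 0.4916 -0.3304]
button [ 0.4446 -0.1149]
roll [0.4425 0.3437]
puff [0.4694 0.1101]
roll yaw -21.12551603593177
puff yaw -3.771853058210652
dp [ 0.368 -0.211  0.086] drot [-0.001  0.     0.744] t 0.2
```

```bash
python3 -m handwheel '[{"dp":[0.04,-0.023,0.0],"delta_rot":[0,0,0.08]},{"dp":[0.08,-0.046,0.0],"delta_rot":[0,0,0.18]},{"dp":[0.13,-0.075,0.0],"delta_rot":[0,0,0.3]},{"dp":[0.18,-0.105,0.02],"delta_rot":[0,0,0.42]},{"dp":[0.23,-0.135,0.04],"delta_rot":[0,0,0.54]},{"dp":[0.28,-0.16,0.06],"delta_rot":[0,0,0.65]},{"dp":[0.33,-0.19,0.08],"delta_rot":[0,0,0.744]},{"dp":[0.355,-0.203,0.086],"delta_rot":[0,0,0.744]},{"dp":[0.368,-0.211,0.086],"delta_rot":[0,0,0.744]},{"dp":[0.368,-0.211,0.086],"delta_rot":[0,0,0.744]}]' 0.9 40
python3 - <<'E'
from h import *
plan(.4916,-.3304,.002,-25); f=vision.grab_frame("wrist"); cv2.imwrite("pics/w1.png",f["img"])
print(w2px(f,[[.4916,-.3304,.04]]))
E
```

```text
clock: 1.45
tcp_pos: [0.4917, -0.3306, 0.1209]
orientation: [3.067, -0.678, 0.001]
contact_force: [-0.8, -0.8, 0.2]
grip_width: 0.0771
gripper_force: 0.0
dp [-0.    -0.     0.119] drot [ 0.    -0.     0.001] t 1.45
[[314.31306466 193.0138686 ]]
```

View pics/w1.png

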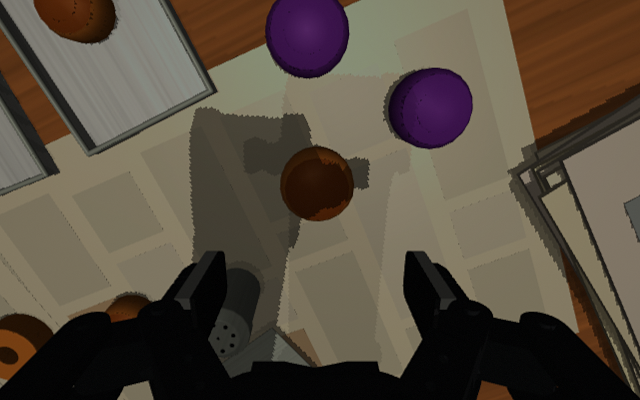

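The wrist view shows the bun at (317,184), with the left finger side facing the dredger (225,320). I'll cross-check positions, including those of other breads.

```bash
python3 - <<'E'
from h import *
f=vision.grab_frame("wrist")
print(f["fovy"],px2w(f,(317,184),[.012])[0],px2w(f,(317,184),[.02])[0],px2w(f,(228,335),.07), px2w(f,(430,108),.02),px2w(f,(307,35),.02))
print(w2px(f,[[.4916,-.3304,0.0],[.4916,-.3304,.017]]))
t=vision.grab_frame("top"); print(px2w(t,(387,264.5),.07))
E
```

```text
60.22057630531583 [ 0.48905659 -0.33343188  0.012     ] [ 0.49107941 -0.33431344  0.02      ] [[ 0.42477413 -0.22873525  0.07      ]] [[ 0.50889499 -0.43685444  0.02      ]] [[ 0.59397573 -0.37433152  0.02      ]]
[[312.47867644 179.16532817]
 [312.35869808 184.42507417]]
[[ 0.42828286 -0.21590681  0.07      ]]
```

```bash
python3 -m handwheel '[{"dp":[0,0.001,0.03],"delta_rot":[0,0,0]},{"dp":[0,0.002,0.07],"delta_rot":[0,0,0]},{"dp":[0,0.002,0.1],"delta_rot":[0,0,0]},{"dp":[0,0.002,0.115],"delta_rot":[0,0,0]},{"dp":[0,0.002,0.119],"delta_rot":[0,0,0]},{"dp":[0,0.002,0.119],"delta_rot":[0,0,0]}]' 0.9 40
python3 -m handwheel '[{"dp":[0,0,0],"delta_rot":[0,0,0]},{"dp":[0,0,0],"delta_rot":[0,0,0]},{"dp":[0,0,0],"delta_rot":[0,0,0]},{"dp":[0,0,0],"delta_rot":[0,0,0]},{"dp":[0,0,-0.01],"delta_rot":[0,0,0]},{"dp":[0,0,-0.05],"delta_rot":[0,0,0]},{"dp":[0,0,-0.1],"delta_rot":[0,0,0]},{"dp":[0,0,-0.1],"delta_rot":[0,0,0]}]' 0 40
python3 - <<'E'
from h import *
plan(.6443,.0818,.10,2.7);f=vision.grab_frame("wrist"); cv2.imwrite("pics/w2.png",f["img"][100:400])
E
```

```text
clock: 2.35
tcp_pos: [0.4908, -0.3332, 0.0024]
orientation: [3.066, -0.68, 0.002]
contact_force: [0.3, -0.1, -0.3]
grip_width: 0.0769
gripper_force: 0.0
clock: 3.35
tcp_pos: [0.4933, -0.3344, 0.1065]
orientation: [3.065, -0.68, 0.013]
contact_force: [-0.3, 0.7, -1.1]
grip_width: 0.0484
gripper_force: 36.1
dp [-0.039 -0.441  0.006] drot [ 0.003 -0.009 -0.484] t 3.35
```

View pics/w2.png

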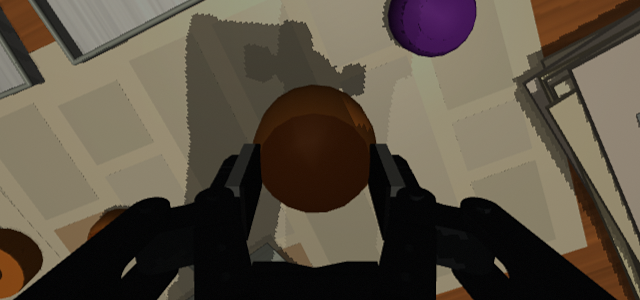

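```bash
python3 - <<'E'
from h import *
p,Rt,o=pose(); print(p,o["grip_width"],o["gripper_force"],o["contact_force"])
f=vision.grab_frame("wrist")
for d in (0,-.01,-.019,-.03): print(d,w2px(f,[p+Rt.apply([0,0,d])]).round(1), w2px(f,[p+Rt.apply([.0,.024,d])]).round(1), w2px(f,[p+Rt.apply([.03,0,d])]).round(1))
s=vision.grab_frame("side"); u,v=w2px(s,[p])[0].astype(int); print(u,v)
cv2.imwrite("pics/s2.png",cv2.resize(s["img"][v-70:v+50,u-80:u+80],None,fx=4,fy=4,interpolation=2))
E
```

```text
[ 0.49185212 -0.33339902  0.10416691] 0.047990943176510176 36.0483418777585 [-0.9943595   0.2844006  -0.62904934]
0 [[314.4 237.3]] [[359.9 237.2]] [[314.3 182.4]]
-0.01 [[314.4 245.5]] [[362.4 245.5]] [[314.3 187.9]]
-0.019 [[314.3 253.8]] [[364.9 253.8]] [[314.3 193.4]]
-0.03 [[314.3 265.2]] [[368.3 265.2]] [[314.2 201.1]]
406 121
```

View pics/s2.png

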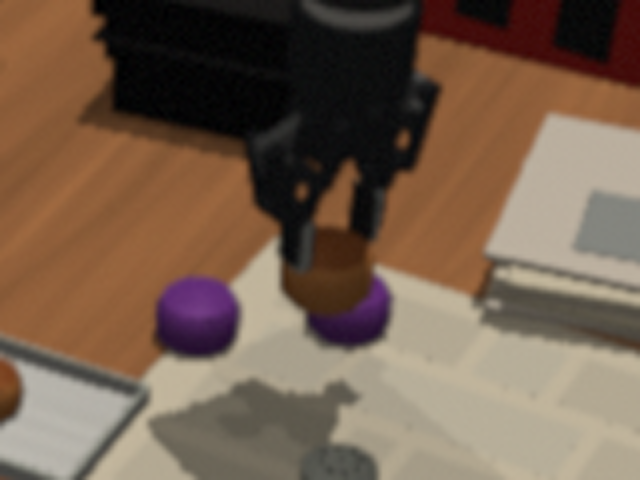

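The bun is held level and centred: its widest section sits about 12 mm above TCP, so the base is at TCP height. I'll carry it over to its tray.

```bash
python3 -m handwheel '[{"dp":[-0.002,-0.025,0],"delta_rot":[0,0,-0.04]},{"dp":[-0.006,-0.07,0],"delta_rot":[0,0,-0.1]},{"dp":[-0.01,-0.12,0],"delta_rot":[0,0,-0.15]},{"dp":[-0.014,-0.17,0],"delta_rot":[0,0,-0.2]},{"dp":[-0.018,-0.22,0],"delta_rot":[0,0,-0.25]},{"dp":[-0.022,-0.27,0],"delta_rot":[0,0,-0.3]},{"dp":[-0.027,-0.32,0],"delta_rot":[0,0,-0.36]},{"dp":[-0.031,-0.37,0],"delta_rot":[0,0,-0.42]},{"dp":[-0.035,-0.41,0],"delta_rot":[0,0,-0.484]},{"dp":[-0.038,-0.435,0],"delta_rot":[0,0,-0.484]},{"dp":[-0.038,-0.441,0],"delta_rot":[0,0,-0.484]},{"dp":[-0.038,-0.441,0],"delta_rot":[0,0,-0.484]}]'
python3 - <<'E'
from h import *
plan(.6443,.0818,.0055,2.7)
p,Rt,o=pose();f=vision.grab_frame("wrist"); cv2.imwrite("pics/w3.png",f["img"])
print(w2px(f,[[.6443,.0818,0.002],[.6443,.0818,0.017]]),p,o["grip_width"])
E
```

```text
clock: 5.0
tcp_pos: [0.6419, 0.0819, 0.1011]
orientation: [3.14, 0.073, -0.002]
contact_force: [0.4, -0.6, -0.7]
grip_width: 0.0483
gripper_force: 36.1
dp [0.002 0.    0.096] drot [ 0.001  0.001 -0.001] t 5.0
[[314.52629741 183.04824835]
 [314.53084534 188.27857478]] [0.6419121  0.08194331 0.10112618] 0.04830325574670829
```

View pics/w3.png

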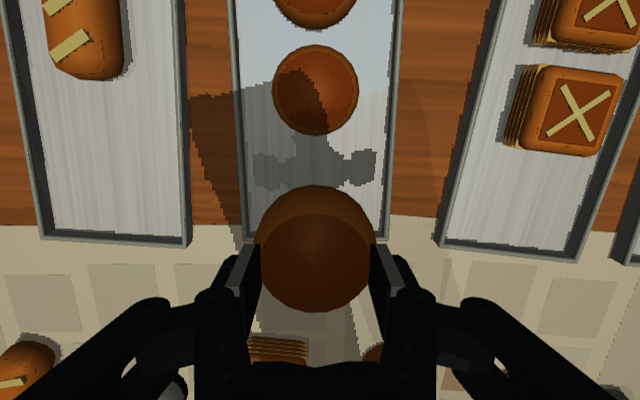

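```bash
python3 -m handwheel '[{"dp":[0.001,0,0.02],"delta_rot":[0,0,0]},{"dp":[0.002,0,0.05],"delta_rot":[0,0,0]},{"dp":[0.002,0,0.075],"delta_rot":[0,0,0]},{"dp":[0.002,0,0.087],"delta_rot":[0,0,0]},{"dp":[0.002,0,0.092],"delta_rot":[0,0,0]},{"dp":[0.002,0,0.095],"delta_rot":[0,0,0]},{"dp":[0.002,0,0.095],"delta_rot":[0,0,0]}]'
python3 -m handwheel '[{"dp":[0,0,0],"delta_rot":[0,0,0]},{"dp":[0,0,0],"delta_rot":[0,0,0]},{"dp":[0,0,0],"delta_rot":[0,0,0]},{"dp":[0,0,-0.015],"delta_rot":[0,0,0]},{"dp":[0,0,-0.05],"delta_rot":[0,0,0]},{"dp":[0,0,-0.1],"delta_rot":[0,0,0]},{"dp":[0,0,-0.12],"delta_rot":[0,0,0]},{"dp":[0,0,-0.12],"delta_rot":[0,0,0]}]' 0.75
python3 - <<'E'
from h import *
plan(.4446,-.1149,.10,0)
p,Rt,o=pose();f=vision.grab_frame("wrist"); cv2.imwrite("pics/w4.png",f["img"])
E
```

```text
clock: 5.92
tcp_pos: [0.6448, 0.0833, 0.0072]
orientation: [-3.141, -0.075, -0.002]
contact_force: [-0.1, 0.3, -0.8]
grip_width: 0.0486
gripper_force: 36.1
clock: 6.92
tcp_pos: [0.6455, 0.0835, 0.1288]
orientation: [-3.14, -0.075, -0.006]
contact_force: [0.5, 0.1, -0.8]
grip_width: 0.0642
gripper_force: 0.0
dp [-0.21   0.189  0.028] drot [-0.001 -0.004  0.048] t 6.92
```

View pics/w4.png

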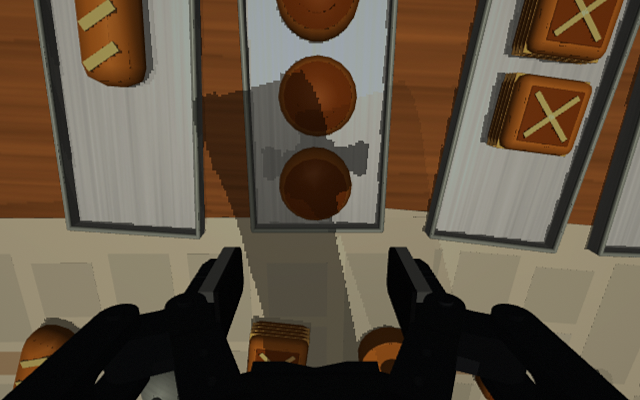

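Bun is in place at (316,184), in line with the row. Next the button.

```bash
python3 -m handwheel '[{"dp":[-0.02,0.018,0],"delta_rot":[0,0,0.01]},{"dp":[-0.055,0.049,0],"delta_rot":[0,0,0.03]},{"dp":[-0.095,0.085,0.01],"delta_rot":[0,0,0.048]},{"dp":[-0.135,0.12,0.02],"delta_rot":[0,0,0.048]},{"dp":[-0.175,0.155,0.028],"delta_rot":[0,0,0.048]},{"dp":[-0.2,0.18,0.028],"delta_rot":[0,0,0.048]},{"dp":[-0.21,0.189,0.028],"delta_rot":[0,0,0.048]},{"dp":[-0.21,0.189,0.028],"delta_rot":[0,0,0.048]}]'
python3 - <<'E'
from h import *
plan(.4446,-.1149,.002,0)
f=vision.grab_frame("wrist"); im=f["img"]; h=cv2.cvtColor(im,cv2.COLOR_BGR2HSV)
m=((h[...,1]>120)&(h[...,0]<25)).astype(np.uint8)[90:270,230:410]; cs,_=cv2.findContours(m,0,1)
for c in cs:
    if cv2.contourArea(c)>300:
        q,rad=cv2.minEnclosingCircle(c); q=np.array(q)+[230,90]; print(q,rad,px2w(f,q,.014))
print(w2px(f,[[.4446,-.1149,.014]]))
E
```

```text
clock: 7.98
tcp_pos: [0.4432, -0.1155, 0.098]
orientation: [-3.141, 0.002, 0.002]
contact_force: [0.3, -0.3, -1.1]
grip_width: 0.064
gripper_force: 0.0
dp [ 0.002 -0.001  0.096] drot [-0.     0.001 -0.001] t 7.97
[315.54264069 189.97707367] 31.191492080688477 [[ 0.44423009 -0.11634011  0.014     ]]
[[313.64569931 189.51221215]]
```

```bash
python3 -m handwheel '[{"dp":[0,0,0.03],"delta_rot":[0,0,0]},{"dp":[0.001,0,0.065],"delta_rot":[0,0,0]},{"dp":[0.001,0,0.087],"delta_rot":[0,0,0]},{"dp":[0.001,0,0.096],"delta_rot":[0,0,0]},{"dp":[0.001,0,0.096],"delta_rot":[0,0,0]}]'
python3 -m handwheel '[{"dp":[0,0,0],"delta_rot":[0,0,0]},{"dp":[0,0,0],"delta_rot":[0,0,0]},{"dp":[0,0,0],"delta_rot":[0,0,0]},{"dp":[0,0,0],"delta_rot":[0,0,0]},{"dp":[0,0,-0.01],"delta_rot":[0,0,0]},{"dp":[0,0,-0.05],"delta_rot":[0,0,0]},{"dp":[0,0,-0.1],"delta_rot":[0,0,0]},{"dp":[0,0,-0.11],"delta_rot":[0,0,0]},{"dp":[0,0,-0.11],"delta_rot":[0,0,0]}]' 0 40
python3 - <<'E'
from h import *
plan(.6262,-.2305,.11,.5)
E
```

```text
clock: 8.65
tcp_pos: [0.4451, -0.1146, 0.0023]
orientation: [-3.141, -0.002, 0.001]
contact_force: [-0.0, -0.6, -0.1]
grip_width: 0.064
gripper_force: 0.0
clock: 9.78
tcp_pos: [0.445, -0.1157, 0.1133]
orientation: [3.141, -0.001, 0.003]
contact_force: [0.2, 0.1, -0.7]
grip_width: 0.0002
gripper_force: 0.0
dp [0.181 0.115 0.004] drot [ 0.    -0.002 -0.009] t 9.78
```

```bash
python3 - <<'E'
from h import *
f=vision.grab_frame("wrist"); s=vision.grab_frame("side"); p,Rt,o=pose()
u,v=w2px(s,[p])[0].astype(int); print(u,v)
c=cv2.resize(s["img"][v-60:v+90,u-90:u+90],(480,400),interpolation=2); cv2.imwrite("pics/m5.png",np.hstack([f["img"][:, 160:480],c]))
t=vision.grab_frame("top"); cv2.imwrite("pics/t5.png",cv2.resize(t["img"][85:285,120:500],(800,421),interpolation=2))
E
```

```text
386 174
```

View pics/m5.png

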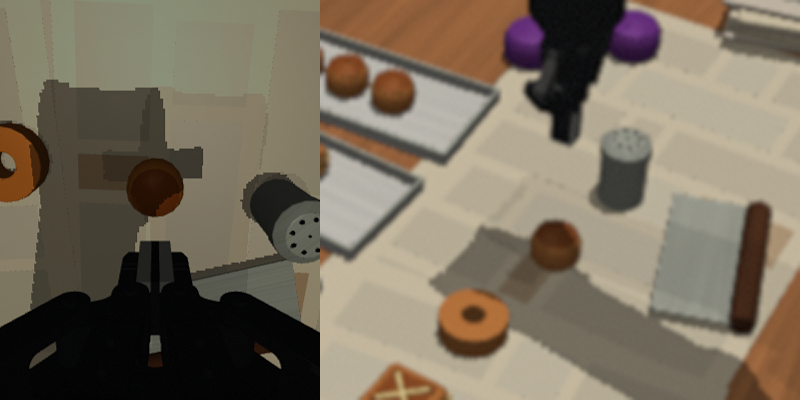

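The button still stands untouched. The fingers had simply not finished closing when the lift began. I'll retry with a longer close before lifting, opening first while still high.

```bash
python3 -m handwheel '[{"dp":[0,0,0],"delta_rot":[0,0,0]},{"dp":[0,0,0],"delta_rot":[0,0,0]},{"dp":[0,0,0],"delta_rot":[0,0,0]},{"dp":[0,0,0],"delta_rot":[0,0,0]},{"dp":[0,0,0],"delta_rot":[0,0,0]},{"dp":[0,0,0],"delta_rot":[0,0,0]},{"dp":[0,0,0],"delta_rot":[0,0,0]},{"dp":[0,0,0],"delta_rot":[0,0,0]},{"dp":[0,0,0],"delta_rot":[0,0,0]},{"dp":[0,0,0],"delta_rot":[0,0,0]}]' 0.75 40
python3 - <<'E'
from h import *
plan(.4444,-.1155,.002,0)
E
```

```text
clock: 11.18
tcp_pos: [0.4446, -0.1155, 0.1126]
orientation: [3.142, -0.0, 0.0]
contact_force: [-0.3, 1.1, 0.2]
grip_width: 0.0644
gripper_force: 0.0
dp [-0.    -0.     0.111] drot [ 0. -0. -0.] t 11.18
```

View pics/t5.png

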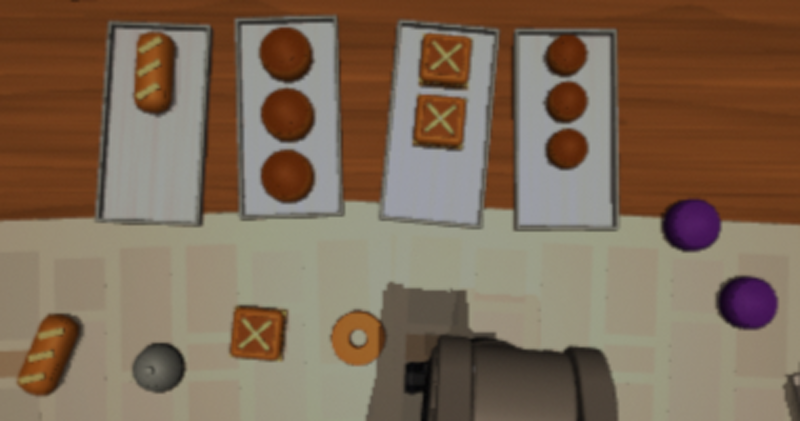

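The top view shows the bun in line at (288,175) in its tray. Now I'll grip the button.

```bash
python3 -m handwheel '[{"dp":[0,0,0.03],"delta_rot":[0,0,0]},{"dp":[0,0,0.07],"delta_rot":[0,0,0]},{"dp":[0,0,0.098],"delta_rot":[0,0,0]},{"dp":[0,0,0.111],"delta_rot":[0,0,0]},{"dp":[0,0,0.111],"delta_rot":[0,0,0]}]'
python3 -m handwheel '[{"dp":[0,0,0],"delta_rot":[0,0,0]},{"dp":[0,0,0],"delta_rot":[0,0,0]},{"dp":[0,0,0],"delta_rot":[0,0,0]},{"dp":[0,0,0],"delta_rot":[0,0,0]},{"dp":[0,0,0],"delta_rot":[0,0,0]},{"dp":[0,0,0],"delta_rot":[0,0,0]},{"dp":[0,0,0],"delta_rot":[0,0,0]},{"dp":[0,0,0],"delta_rot":[0,0,0]}]' 0 40
```

```text
clock: 11.8
tcp_pos: [0.4443, -0.1154, 0.0012]
orientation: [-3.141, 0.0, 0.002]
contact_force: [0.3, 0.2, 0.3]
grip_width: 0.0639
gripper_force: 0.0
clock: 12.8
tcp_pos: [0.447, -0.1158, 0.0057]
orientation: [3.141, -0.001, 0.008]
contact_force: [-8.0, 2.8, 44.4]
grip_width: 0.0248
gripper_force: 37.0
```

```bash
python3 - <<'E'
from h import *
f=vision.grab_frame("wrist"); s=vision.grab_frame("side"); p,Rt,o=pose()
u,v=w2px(s,[p])[0].astype(int); print(u,v,o["grip_width"],w2px(f,[p]))
c=cv2.resize(s["img"][v-60:v+40,u-60:u+60],(480,400),interpolation=2); cv2.imwrite("pics/m6.png",np.hstack([f["img"][:, 160:480],c]))
E
```

```text
382 207 0.024283901319505544 [[314.13065388 237.07681584]]
```

View pics/m6.png

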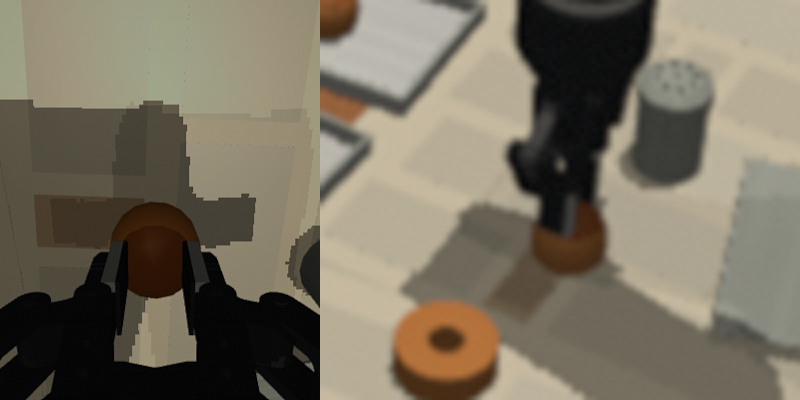

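The picture shows the pads pinching only the dome. The pad tips really sit about 20–25 mm higher than the reported TCP suggests, which also explains the bun's 48 mm grip. I'll open and lower stepwise, watching the force.

```bash
python3 -m handwheel '[{"dp":[0,0,0],"delta_rot":[0,0,0]},{"dp":[0,0,0],"delta_rot":[0,0,0]},{"dp":[0,0,0],"delta_rot":[0,0,0]},{"dp":[0,0,0],"delta_rot":[0,0,0]},{"dp":[0,0,0],"delta_rot":[0,0,0]},{"dp":[0,0,0],"delta_rot":[0,0,0]},{"dp":[0,0,0.003],"delta_rot":[0,0,0]},{"dp":[0,0,0.006],"delta_rot":[0,0,0]},{"dp":[0,0,0.008],"delta_rot":[0,0,0]},{"dp":[0,0,0.008],"delta_rot":[0,0,0]}]' 0.75 40
python3 -m handwheel '[{"dp":[0,0,0.002],"delta_rot":[0,0,0]},{"dp":[0,0,0.004],"delta_rot":[0,0,0]},{"dp":[0,0,0.004],"delta_rot":[0,0,0]}]'
python3 -m handwheel '[{"dp":[0,0,0.002],"delta_rot":[0,0,0]},{"dp":[0,0,0.004],"delta_rot":[0,0,0]},{"dp":[0,0,0.004],"delta_rot":[0,0,0]}]'
```

```text
clock: 14.15
tcp_pos: [0.4444, -0.1155, -0.0066]
orientation: [-3.142, 0.0, 0.001]
contact_force: [-0.6, -0.3, 0.4]
grip_width: 0.0643
gripper_force: 0.0
clock: 14.52
tcp_pos: [0.4445, -0.1155, -0.0106]
orientation: [-3.142, 0.0, 0.0]
contact_force: [0.1, 0.8, 0.9]
grip_width: 0.064
gripper_force: 0.0
clock: 14.9
tcp_pos: [0.4445, -0.1155, -0.0146]
orientation: [-3.142, 0.0, 0.001]
contact_force: [-0.7, -0.4, -0.8]
grip_width: 0.0644
gripper_force: 0.0
```

```bash
python3 -m handwheel '[{"dp":[0,0,0.001],"delta_rot":[0,0,0]},{"dp":[0,0,0.001],"delta_rot":[0,0,0]},{"dp":[0,0,0.001],"delta_rot":[0,0,0]},{"dp":[0,0,0.001],"delta_rot":[0,0,0]},{"dp":[0,0,0.001],"delta_rot":[0,0,0]},{"dp":[0,0,0.001],"delta_rot":[0,0,0]},{"dp":[0,0,0.001],"delta_rot":[0,0,0]},{"dp":[0,0,0.001],"delta_rot":[0,0,0]}]' 0 30
```

```text
clock: 15.9
tcp_pos: [0.4447, -0.1155, -0.0153]
orientation: [3.142, -0.0, 0.0]
contact_force: [-0.5, 0.2, 5.3]
grip_width: 0.0443
gripper_force: 30.6
```

Proper grip: 44 mm. Lift and carry.

```bash
python3 -m handwheel '[{"dp":[0,0,-0.01],"delta_rot":[0,0,0]},{"dp":[0,0,-0.035],"delta_rot":[0,0,0]},{"dp":[0,0,-0.075],"delta_rot":[0,0,0]},{"dp":[0,0,-0.105],"delta_rot":[0,0,0]},{"dp":[0.02,0.013,-0.115],"delta_rot":[0,0,0]},{"dp":[0.055,0.035,-0.115],"delta_rot":[0,0,0]},{"dp":[0.1,0.063,-0.115],"delta_rot":[0,0,0]},{"dp":[0.14,0.09,-0.115],"delta_rot":[0,0,0]},{"dp":[0.17,0.108,-0.115],"delta_rot":[0,0,-0.009]},{"dp":[0.1815,0.115,-0.115],"delta_rot":[0,0,-0.009]},{"dp":[0.1815,0.115,-0.115],"delta_rot":[0,0,-0.009]},{"dp":[0.1815,0.115,-0.115],"delta_rot":[0,0,-0.009]}]'
python3 - <<'E'
from h import *
plan(.6262,-.2305,-.0125,.5)
E
```

```text
clock: 17.4
tcp_pos: [0.6249, -0.2295, 0.0995]
orientation: [-3.141, -0.015, 0.002]
contact_force: [-0.5, 0.6, -0.0]
grip_width: 0.0438
gripper_force: 30.9
dp [0.001 0.001 0.112] drot [-0.001  0.001  0.001] t 17.4
```

```bash
python3 -m handwheel '[{"dp":[0.001,0.001,0.03],"delta_rot":[0,0,0]},{"dp":[0.001,0.001,0.065],"delta_rot":[0,0,0]},{"dp":[0.001,0.001,0.09],"delta_rot":[0,0,0]},{"dp":[0.001,0.001,0.104],"delta_rot":[0,0,0]},{"dp":[0.001,0.001,0.109],"delta_rot":[0,0,0]},{"dp":[0.001,0.001,0.112],"delta_rot":[0,0,0]},{"dp":[0.001,0.001,0.112],"delta_rot":[0,0,0]}]'
python3 -m handwheel '[{"dp":[0,0,0],"delta_rot":[0,0,0]},{"dp":[0,0,0],"delta_rot":[0,0,0]},{"dp":[0,0,0],"delta_rot":[0,0,0]},{"dp":[0,0,0],"delta_rot":[0,0,0]},{"dp":[0,0,0],"delta_rot":[0,0,0]},{"dp":[0,0,-0.02],"delta_rot":[0,0,0]},{"dp":[0,0,-0.06],"delta_rot":[0,0,0]},{"dp":[0,0,-0.11],"delta_rot":[0,0,0]},{"dp":[0,0,-0.13],"delta_rot":[0,0,0]},{"dp":[0,0,-0.13],"delta_rot":[0,0,0]}]' 0.7
python3 - <<'E'
from h import *
plan(.4694,.1101,.12,-4.2)
f=vision.grab_frame("wrist"); cv2.imwrite("pics/w7.png",f["img"])
E
```

```text
clock: 18.27
tcp_pos: [0.6276, -0.2316, -0.0117]
orientation: [3.141, 0.014, 0.002]
contact_force: [-0.8, -0.0, -0.1]
grip_width: 0.0438
gripper_force: 30.9
clock: 19.52
tcp_pos: [0.6283, -0.2319, 0.12]
orientation: [3.14, 0.014, 0.006]
contact_force: [-0.8, 1.1, -1.1]
grip_width: 0.0597
gripper_force: 0.0
dp [-0.156 -0.343 -0.001] drot [ 0.001 -0.004  0.082] t 19.52
```

View pics/w7.png

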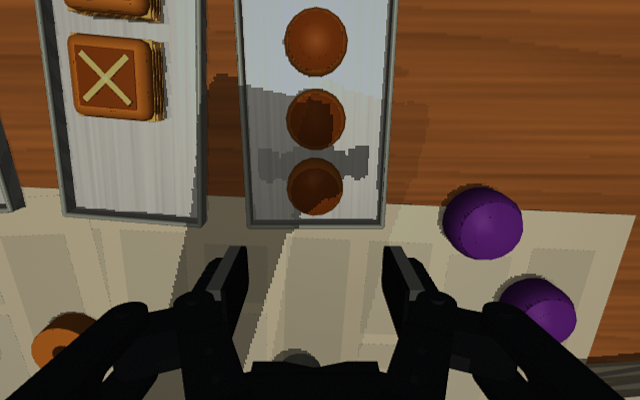

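Button is placed in line at (315,186). Next the puff.

```bash
python3 -m handwheel '[{"dp":[-0.01,-0.022,0],"delta_rot":[0,0,0.01]},{"dp":[-0.028,-0.06,0],"delta_rot":[0,0,0.03]},{"dp":[-0.05,-0.11,0],"delta_rot":[0,0,0.05]},{"dp":[-0.073,-0.16,0],"delta_rot":[0,0,0.082]},{"dp":[-0.096,-0.21,0],"delta_rot":[0,0,0.082]},{"dp":[-0.119,-0.26,0],"delta_rot":[0,0,0.082]},{"dp":[-0.14,-0.305,0],"delta_rot":[0,0,0.082]},{"dp":[-0.153,-0.335,0],"delta_rot":[0,0,0.082]},{"dp":[-0.157,-0.343,0],"delta_rot":[0,0,0.082]},{"dp":[-0.157,-0.343,0],"delta_rot":[0,0,0.082]}]' 0.88
python3 - <<'E'
from h import *
plan(.4694,.1101,-.014,-4.2)
f=vision.grab_frame("wrist"); im=f["img"]; h=cv2.cvtColor(im,cv2.COLOR_BGR2HSV); cv2.imwrite("pics/w8.png",im)
m=((h[...,1]>120)&(h[...,0]<25)).astype(np.uint8)[90:270,240:400]; cs,_=cv2.findContours(m,0,1)
c=max(cs,key=cv2.contourArea); rc=cv2.minAreaRect(c); q=np.array(rc[0])+[240,90]; print(q,rc)
print(w2px(f,[[.4694,.1101,.034],[.4694,.1101,0]]),px2w(f,q,.03))
E
```

```text
clock: 20.82
tcp_pos: [0.4664, 0.1095, 0.1167]
orientation: [3.139, -0.114, -0.003]
contact_force: [0.5, -0.2, -0.2]
grip_width: 0.0753
gripper_force: 0.0
dp [ 0.003 -0.001  0.131] drot [0.001 0.002 0.001] t 20.82
[311.49998474 183.49999237] ((71.49998474121094, 93.49999237060547), (72.99998474121094, 72.99998474121094), -0.0)
[[313.23337678 188.11620363]
 [313.37360208 176.91938829]] [[0.47199569 0.1112471  0.03      ]]
```

View pics/w8.png

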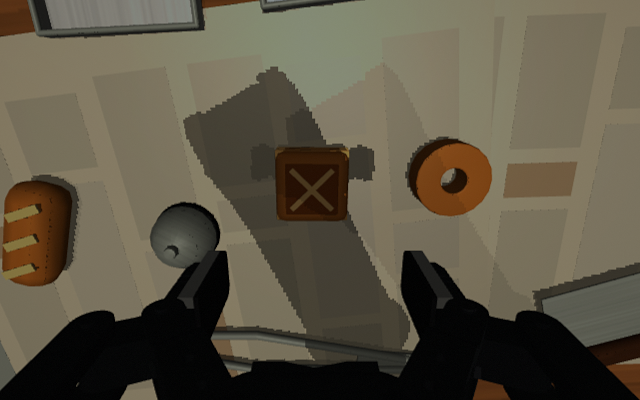

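```bash
python3 -m handwheel '[{"dp":[0.003,-0.001,0.03],"delta_rot":[0,0,0]},{"dp":[0.003,-0.001,0.07],"delta_rot":[0,0,0]},{"dp":[0.003,-0.001,0.1],"delta_rot":[0,0,0]},{"dp":[0.003,-0.001,0.12],"delta_rot":[0,0,0]},{"dp":[0.003,-0.001,0.128],"delta_rot":[0,0,0]},{"dp":[0.003,-0.001,0.131],"delta_rot":[0,0,0]},{"dp":[0.003,-0.001,0.131],"delta_rot":[0,0,0]}]'
python3 -m handwheel '[{"dp":[0,0,0],"delta_rot":[0,0,0]},{"dp":[0,0,0],"delta_rot":[0,0,0]},{"dp":[0,0,0],"delta_rot":[0,0,0]},{"dp":[0,0,0],"delta_rot":[0,0,0]},{"dp":[0,0,0],"delta_rot":[0,0,0]},{"dp":[0,0,0],"delta_rot":[0,0,0]},{"dp":[0,0,0],"delta_rot":[0,0,0]},{"dp":[0,0,0],"delta_rot":[0,0,0]}]' 0 40
python3 - <<'E'
from h import *
plan(.637,-.0805,.10,-4.4)
E
```

```text
clock: 21.75
tcp_pos: [0.4707, 0.1106, -0.013]
orientation: [-3.139, 0.116, -0.001]
contact_force: [-0.5, -0.0, 0.6]
grip_width: 0.0749
gripper_force: 0.0
clock: 22.75
tcp_pos: [0.4708, 0.111, -0.0125]
orientation: [-3.139, 0.115, -0.002]
contact_force: [-0.8, -0.7, 6.6]
grip_width: 0.0554
gripper_force: 42.7
dp [ 0.18   0.179 -0.112] drot [-0.    -0.001  0.004] t 22.75
```

```bash
python3 -m handwheel '[{"dp":[0,0,-0.01],"delta_rot":[0,0,0]},{"dp":[0,0,-0.035],"delta_rot":[0,0,0]},{"dp":[0,0,-0.075],"delta_rot":[0,0,0]},{"dp":[0,0,-0.105],"delta_rot":[0,0,0]},{"dp":[0.02,0.02,-0.112],"delta_rot":[0,0,0]},{"dp":[0.05,0.05,-0.112],"delta_rot":[0,0,0]},{"dp":[0.085,0.085,-0.112],"delta_rot":[0,0,0]},{"dp":[0.12,0.12,-0.112],"delta_rot":[0,0,0]},{"dp":[0.155,0.154,-0.112],"delta_rot":[0,0,0.004]},{"dp":[0.175,0.174,-0.112],"delta_rot":[0,0,0.004]},{"dp":[0.18,0.179,-0.112],"delta_rot":[0,0,0.004]},{"dp":[0.18,0.179,-0.112],"delta_rot":[0,0,0.004]}]'
python3 - <<'E'
from h import *
plan(.637,-.0805,-.0095,-4.4)
E
```

```text
clock: 24.25
tcp_pos: [0.636, -0.0802, 0.0987]
orientation: [-3.139, 0.121, 0.001]
contact_force: [0.3, 0.8, 0.3]
grip_width: 0.0551
gripper_force: 42.5
dp [0.001 0.    0.108] drot [-0.001  0.001 -0.   ] t 24.25
```

```bash
python3 -m handwheel '[{"dp":[0,0,0.03],"delta_rot":[0,0,0]},{"dp":[0,0,0.065],"delta_rot":[0,0,0]},{"dp":[0,0,0.09],"delta_rot":[0,0,0]},{"dp":[0,0,0.101],"delta_rot":[0,0,0]},{"dp":[0,0,0.105],"delta_rot":[0,0,0]},{"dp":[0,0,0.108],"delta_rot":[0,0,0]},{"dp":[0,0,0.108],"delta_rot":[0,0,0]}]'
python3 -m handwheel '[{"dp":[0,0,0],"delta_rot":[0,0,0]},{"dp":[0,0,0],"delta_rot":[0,0,0]},{"dp":[0,0,0],"delta_rot":[0,0,0]},{"dp":[0,0,0],"delta_rot":[0,0,0]},{"dp":[0,0,0],"delta_rot":[0,0,0]},{"dp":[0,0,-0.02],"delta_rot":[0,0,0]},{"dp":[0,0,-0.06],"delta_rot":[0,0,0]},{"dp":[0,0,-0.11],"delta_rot":[0,0,0]},{"dp":[0,0,-0.13],"delta_rot":[0,0,0]},{"dp":[0,0,-0.13],"delta_rot":[0,0,0]}]' 0.8
python3 - <<'E'
from h import *
plan(.4425,.3437,.12,-21.5)
print(pose()[2]["joints"])
f=vision.grab_frame("wrist"); cv2.imwrite("pics/w9.png",f["img"])
E
```

```text
clock: 25.12
tcp_pos: [0.6371, -0.0808, -0.0087]
orientation: [3.139, -0.121, 0.002]
contact_force: [-0.1, 0.9, -0.1]
grip_width: 0.0551
gripper_force: 42.5
clock: 26.38
tcp_pos: [0.6378, -0.081, 0.123]
orientation: [3.139, -0.122, 0.006]
contact_force: [0.4, -0.3, -0.5]
grip_width: 0.0683
gripper_force: 0.0
dp [-0.228 -0.408  0.002] drot [-0.001 -0.004  0.298] t 26.38
[ 0.10423378  0.50874472 -0.10247855  1.70995999  0.06286093  0.92202374
 -1.671336  ]
```

View pics/w9.png

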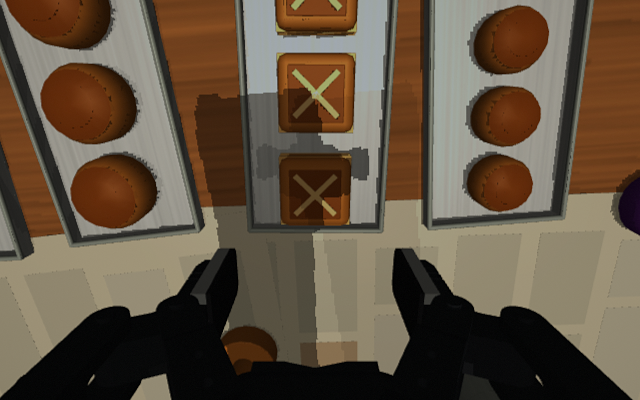

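Puff is placed square at (315,195). Next the roll; joint 7 will be near −2.7, within range.

```bash
python3 -m handwheel '[{"dp":[-0.012,-0.022,0],"delta_rot":[0,0,0.01]},{"dp":[-0.034,-0.06,0],"delta_rot":[0,0,0.03]},{"dp":[-0.06,-0.108,0],"delta_rot":[0,0,0.06]},{"dp":[-0.087,-0.156,0],"delta_rot":[0,0,0.1]},{"dp":[-0.114,-0.204,0],"delta_rot":[0,0,0.14]},{"dp":[-0.14,-0.25,0],"delta_rot":[0,0,0.18]},{"dp":[-0.167,-0.3,0],"delta_rot":[0,0,0.22]},{"dp":[-0.195,-0.35,0],"delta_rot":[0,0,0.26]},{"dp":[-0.218,-0.39,0],"delta_rot":[0,0,0.298]},{"dp":[-0.227,-0.406,0],"delta_rot":[0,0,0.298]},{"dp":[-0.228,-0.408,0],"delta_rot":[0,0,0.298]},{"dp":[-0.228,-0.408,0],"delta_rot":[0,0,0.298]}]' 0.75
python3 - <<'E'
from h import *
plan(.4425,.3437,-.014,-21.5); print(pose()[2]["joints"].round(2) if hasattr(pose()[2]["joints"],'round') else pose()[2]["joints"])
f=vision.grab_frame("wrist"); im=f["img"]; h=cv2.cvtColor(im,cv2.COLOR_BGR2HSV); cv2.imwrite("pics/w10.png",im)
m=((h[...,1]>120)&(h[...,0]<25)).astype(np.uint8)[90:270,250:380]; cs,_=cv2.findContours(m,0,1)
c=max(cs,key=cv2.contourArea); rc=cv2.minAreaRect(c); q=np.array(rc[0])+[250,90]; print(q,rc)
print(w2px(f,[[.4425,.3437,.018]]),px2w(f,q,.018))
E
```

```text
clock: 27.92
tcp_pos: [0.4415, 0.3415, 0.1199]
orientation: [3.084, -0.589, -0.0]
contact_force: [-0.3, -1.0, -0.8]
grip_width: 0.0638
gripper_force: 0.0
dp [ 0.    -0.003  0.134] drot [ 0.002 -0.    -0.002] t 27.93
[-0.64  0.39 -0.17  1.91  0.09  0.85 -2.8 ]
[311.5 183.5] ((61.5, 93.5), (111.0, 53.0), 90.0)
[[311.21786463 185.13247651]] [[0.44368856 0.34297856 0.018     ]]
```

View pics/w10.png

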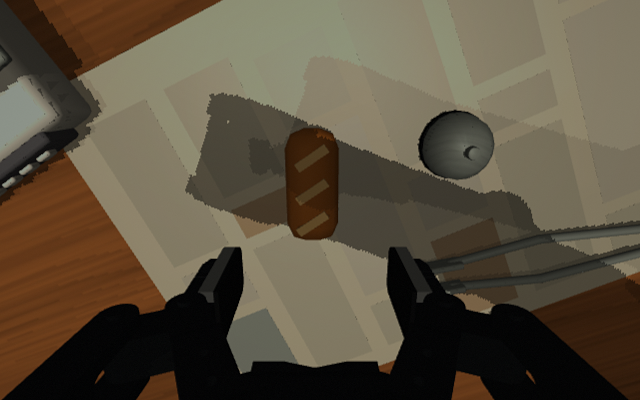

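The roll lies square to the jaws at (312,184). Descend and grip.

```bash
python3 -m handwheel '[{"dp":[0.001,-0.001,0.03],"delta_rot":[0,0,0]},{"dp":[0.001,-0.002,0.07],"delta_rot":[0,0,0]},{"dp":[0.001,-0.002,0.105],"delta_rot":[0,0,0]},{"dp":[0.001,-0.002,0.124],"delta_rot":[0,0,0]},{"dp":[0.001,-0.002,0.131],"delta_rot":[0,0,0]},{"dp":[0.001,-0.002,0.134],"delta_rot":[0,0,0]},{"dp":[0.001,-0.002,0.134],"delta_rot":[0,0,0]}]'
python3 -m handwheel '[{"dp":[0,0,0],"delta_rot":[0,0,0]},{"dp":[0,0,0],"delta_rot":[0,0,0]},{"dp":[0,0,0],"delta_rot":[0,0,0]},{"dp":[0,0,0],"delta_rot":[0,0,0]},{"dp":[0,0,0],"delta_rot":[0,0,0]},{"dp":[0,0,0],"delta_rot":[0,0,0]},{"dp":[0,0,0],"delta_rot":[0,0,0]},{"dp":[0,0,0],"delta_rot":[0,0,0]}]' 0 40
python3 - <<'E'
from h import *
plan(.6505,.2393,.10,-1.4)
E
```

```text
clock: 28.85
tcp_pos: [0.443, 0.3455, -0.0125]
orientation: [-3.085, 0.586, -0.002]
contact_force: [-0.2, -0.9, 1.5]
grip_width: 0.064
gripper_force: 0.0
clock: 29.85
tcp_pos: [0.4429, 0.3455, -0.0125]
orientation: [-3.085, 0.586, -0.002]
contact_force: [-0.7, -0.6, 7.0]
grip_width: 0.0414
gripper_force: 41.6
dp [ 0.232  0.023 -0.112] drot [-0.001 -0.001 -0.351] t 29.85
```

```bash
python3 -m handwheel '[{"dp":[0,0,-0.01],"delta_rot":[0,0,0]},{"dp":[0,0,-0.035],"delta_rot":[0,0,0]},{"dp":[0,0,-0.075],"delta_rot":[0,0,0]},{"dp":[0,0,-0.105],"delta_rot":[0,0,-0.03]},{"dp":[0.02,0.002,-0.112],"delta_rot":[0,0,-0.1]},{"dp":[0.055,0.005,-0.112],"delta_rot":[0,0,-0.17]},{"dp":[0.1,0.01,-0.112],"delta_rot":[0,0,-0.24]},{"dp":[0.145,0.014,-0.112],"delta_rot":[0,0,-0.31]},{"dp":[0.19,0.019,-0.112],"delta_rot":[0,0,-0.351]},{"dp":[0.22,0.022,-0.112],"delta_rot":[0,0,-0.351]},{"dp":[0.232,0.023,-0.112],"delta_rot":[0,0,-0.351]},{"dp":[0.232,0.023,-0.112],"delta_rot":[0,0,-0.351]}]'
python3 - <<'E'
from h import *
plan(.6505,.2393,-.0095,-1.4)
E
```

```text
clock: 31.35
tcp_pos: [0.6495, 0.2385, 0.0985]
orientation: [-3.141, 0.039, 0.001]
contact_force: [-0.3, -0.2, -0.2]
grip_width: 0.0415
gripper_force: 40.8
dp [ 0.001 -0.001  0.108] drot [-0.     0.001 -0.   ] t 31.35
```

```bash
python3 -m handwheel '[{"dp":[0,0,0.03],"delta_rot":[0,0,0]},{"dp":[0,0,0.065],"delta_rot":[0,0,0]},{"dp":[0,0,0.09],"delta_rot":[0,0,0]},{"dp":[0,0,0.101],"delta_rot":[0,0,0]},{"dp":[0,0,0.105],"delta_rot":[0,0,0]},{"dp":[0,0,0.108],"delta_rot":[0,0,0]},{"dp":[0,0,0.108],"delta_rot":[0,0,0]}]'
python3 -m handwheel '[{"dp":[0,0,0],"delta_rot":[0,0,0]},{"dp":[0,0,0],"delta_rot":[0,0,0]},{"dp":[0,0,0],"delta_rot":[0,0,0]},{"dp":[0,0,0],"delta_rot":[0,0,0]},{"dp":[0,0,0],"delta_rot":[0,0,0]},{"dp":[0,0,-0.02],"delta_rot":[0,0,0]},{"dp":[0,0,-0.06],"delta_rot":[0,0,0]},{"dp":[0,0,-0.11],"delta_rot":[0,0,0]},{"dp":[-0.05,0,-0.16],"delta_rot":[0,0,0]},{"dp":[-0.1,0,-0.18],"delta_rot":[0,0,0]},{"dp":[-0.15,0,-0.18],"delta_rot":[0,0,0]},{"dp":[-0.15,0,-0.18],"delta_rot":[0,0,0]}]' 0.7
python3 - <<'E'
from h import *
t=vision.grab_frame("top"); w=vision.grab_frame("side")
a=cv2.resize(t["img"][88:198,155:425],(780,318),interpolation=2); b=cv2.resize(w["img"][120:300,140:380],(373,280),interpolation=2)
c=cv2.resize(w["img"][115:255,300:440],(280,280),interpolation=2)
cv2.imwrite("pics/f.png",np.vstack([a,cv2.copyMakeBorder(np.hstack([b,c]),0,0,0,127,0)]))
h=cv2.cvtColor(t["img"],cv2.COLOR_BGR2HSV); im=t["img"]
for n,(x0,y0,x1,y1),z in [("tr",(170,98,216,190),.018),("tb",(235,96,280,186),.017),("tp",(305,98,354,188),.03),("tbt",(366,100,411,188),.016)]:
    m=np.zeros(im.shape[:2],np.uint8); q=h[y0:y1,x0:x1]; m[y0:y1,x0:x1]=((q[...,1]>135)&(q[...,0]<25))*255
    for c in cv2.findContours(m,0,1)[0]:
        if cv2.contourArea(c)>80: rc=cv2.minAreaRect(c); print(n,np.round(rc[0],1),np.round(rc[1],1),round(rc[2],1),px2w(t,rc[0],z)[0,:2].round(4))
E
```

```text
clock: 32.22
tcp_pos: [0.6503, 0.2389, -0.0086]
orientation: [-3.141, 0.038, -0.002]
contact_force: [-0.8, -0.2, -1.1]
grip_width: 0.0411
gripper_force: 40.8
clock: 33.72
tcp_pos: [0.4964, 0.243, 0.1725]
orientation: [-3.141, 0.032, -0.001]
contact_force: [0.7, -0.2, 0.1]
grip_width: 0.0596
gripper_force: 0.0
tr [190.5 165. ] [17.6 36.5] 3.6 [0.6508 0.2402]
tr [192.8 119.3] [17.4 37.1] 3.4 [0.7608 0.2385]
tb [256.3 168.3] [23.3 22.6] 45.0 [0.6452 0.0845]
tb [256. 139.] [24.  22.6] 45.0 [0.7155 0.0867]
tb [255.5 110.5] [24.  22.6] 45.0 [0.7847 0.0895]
tp [325.3 173.3] [22.8 23.2] 5.2 [ 0.6335 -0.0793]
tp [328.4 142.2] [22.6 23.7] 5.2 [ 0.7071 -0.0857]
tp [331.1 113.4] [22.6 24.2] 5.2 [ 0.7761 -0.0912]
tbt [389.  177.5] [17. 18.] 90.0 [ 0.6273 -0.2309]
tbt [388.8 155.3] [17.  17.7] 45.0 [ 0.6807 -0.2303]
tbt [388.5 133. ] [18. 17.] 90.0 [ 0.7345 -0.2297]
tbt [388.8 110.8] [16.3 18.4] 45.0 [ 0.7887 -0.2303]
```

View pics/f.png

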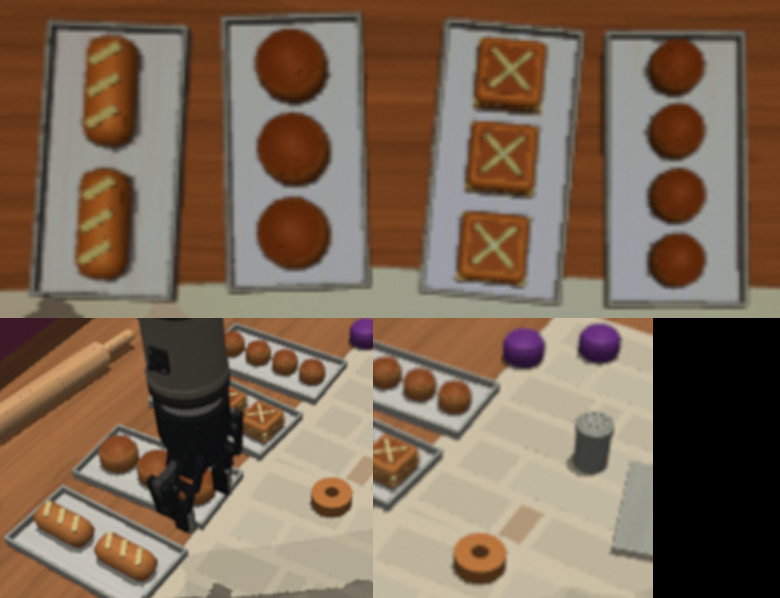

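All four breads sit in line in their trays, with spacing errors of 4 mm or less. The ring roll and dredger haven't moved.

```bash
python3 -c "
from bench import r
print(r.hand_in())"
```

```text
the job is handed in; nothing more can be done
None
```

I handed the job in at about 34 s with all four breads in their own trays, flat, in line and within about 4 mm of the place centres by the top camera; the ring roll and flour dredger still stand where they were, and no verdict came back.

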